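Tighten the spit rest's clamp screw with a crank key

ROBOT

A 6-joint arm with a two-finger parallel gripper is mounted at the origin on the work surface. World frame = base frame: x ahead of the robot, y to its left, z up, the work surface at z = 0. Lengths are in m, angles in rad, forces in N, time in s.
With the tool pointing down it reaches from about 0.35 to 0.775 m from the base axis. Payload 5.5 kg.
Tool frame: the origin (TCP) lies between the finger pads; the fingertips stand 19 mm ahead of it and the grasp point (between the pads) is the TCP; z points along the fingers, x is the direction in which the jaws open and shut, and the axes are right-handed (so a half turn about z gives the same grasp; the last joint's range is limited). The gripper opens to 85 mm and grips with 20 to 120 N. Pads are 22 mm wide; open, the fingers measure 114 mm over their backs; the gripper's body (76 mm by 85 mm) begins 54 mm behind the grasp point. The pads swing forward as they close: fully open they stand 13 mm farther back than shut.
Start: joints at [-0.14, 0.313, 0.046, 1.304, 0, 1.431], TCP at [0.575, -0, 0.25] pointing down, gripper open.
Joint ranges: [-2.76, 2.76], [-0.86, 1.69], [-1.03, 1.26], [-2.2, 2.34], [-1.47, 1.5], [-3.14, 3.14]. Speed limits (rad/s): [2.57, 2.57, 3.14, 3.14, 3.14, 3.14].

INTERFACE

Orientations are given as a unit quaternion [w, x, y, z].
In Python, from workcell import env gives the robot as it stands. The module is installed in compiled form; this text tells all that it offers.
- The arm moves only by the tool carry_out, never from a script. Its argument "steps" is a list of rows, each a list of 7 numbers: the gripper command: -1 is shut, 1 is fully open, values between are in proportion, then the shift along the tool's x, y, z in m, then the turn, a rotation vector about the tool's x, y, z in rad. A call has 1 to 20 rows; each row shifts and turns the commanded pose from where the row before left it, along the tool's axes as they then stand; what a row does not reach is not made up. A row lasts 1/8 s, in which the tool goes at most 62.5 mm and 10.7 degrees, less where a joint would pass 70% of its speed; a pose out of reach is approached as far as the arm can. A call with a gripper value outside its range is refused whole. The fingers move at their own pace and stop on an object; "grip_force" is the grip in N (left out, the last holds). Time passes only in rows, so rows that do not move let the fingers close. It gives the time, the measured TCP pose, the force and the opening at its end, in the units of the state.
- env.get_state(): the state, without advancing time (a new reading comes with each control period).
- env.read_camera(name): name is "scene" or "side" or "wrist"; returns a dict with "color" (420x560x3 uint8, red, green, blue), "K" (3x3 intrinsics, pixels), "R" (3x3) and "t" (3): a world point X has camera coordinates R X + t. Camera axes: x right, y down, z forward; pixel columns grow to the right and rows downward; lengths in m; the calibration is good to about 2 mm. A picture is of the moment at which its call begins. There is no depth.
- env.hand_in(): hands the job in, once; it reports no verdict.
The state is a dict: "clock": time; "joint_pos": joint angles; "qvel": joint speeds; "tau": joint torques, N m; "tcp_pos": TCP position; "orientation": TCP orientation; "wrist_force": force on the tool from outside, world axes, zero at the start; "ft_torque": the same for the moment, N m; "finger_gap": finger opening in m.
Only numpy, scipy, OpenCV 4.12 (cv2) and the standard library are available. Lean on these libraries where they do the work, as an engineer would, in place of code of your own. Each camera call takes 0.05 s, during which the arm holds its last target. There are 200 camera calls.

TASK

The spit rest on the counter is loose: take the crank key by its square grip, fit its ring fully down over the hexagonal head of the clamp screw and tighten the screw clockwise in short swings between the cheeks of the rest, lifting the key off, swinging it back and refitting it each time. When the screw comes up against its stop, nip it tight with a steady pull of about 10 N at the grip and no more; do not touch the screw with the bare gripper. Then lay the key flat in the sheet pan, leaving the shaker and the cup where they stand.

Things in the scene. Friction and masses are not known exactly. Their poses are not given: they have to be found in the camera images.
- rest: The spit rest, fixed to the counter: aluminium base plate 250 mm long (its x axis), two upright steel cheeks along its long sides, 200 mm apart inside, 8 mm thick, tops 60 mm above the counter (saddles to 84 mm on them, 55 to 115 mm from the middle, +x half). Open ends, -x end to the robot. A gripped key can swing about 40 degrees either side of the rest's x axis. Origin: centre of underside.
- rest_axis (a point): Point on the vertical axis of the clamp screw, in the middle of the rest, 30 mm above the counter, level with the shoulder on which the key's underside comes to sit. Axes as for the rest.
- screw_head (a point): The brass hexagonal head of the clamp screw: 30 mm across flats, 34.6 mm across corners, flats 11 mm tall, with a chamfered six-sided top 7 mm tall as a lead-in (top of the head 48 mm above the counter, there 23 mm across). This point is on its axis at the foot of the head (30 mm above the counter); its x axis points to the middle of a flat and turns with the screw.
- screw_turn (a joint): Angle of the clamp screw in rad, growing as it is tightened (clockwise from above). It starts loose, between 0.1 and 0.5; a hard stop ends its travel at 2.6. It drags with about 0.3 N m of friction (about 3 N sideways at the key's grip) and stays where it is left. Nipped tight means about 10 N sideways at the grip (1 N m) against the stop; 15 N (1.5 N m) strains it.
- key_grip (a point): The crank key's grip: an upright square steel post, 16 x 16 mm, 40 mm tall, on one end of the key's flat arm. This point is the post's centre, 32 mm above the key's underside (post from 12 to 52 mm). At the start the key lies flat on the counter; mass about 0.28 kg. Its x axis points along the arm from post to ring; the post's faces are parallel to x and y.
- key_ring (a point): The key's ring: hexagonal through-hole 31.5 mm across flats, 14 mm tall, 47 mm across outside, at the other end of the arm (18 wide, 12 thick). Point: centre of the hole at the underside, 105 mm from the post's axis. x axis as the grip's, to the middle of a flat: the ring fits with the arm in line with the head's x axis or any multiple of 60 degrees from it, play about 6 degrees either way.
- key: The whole crank key, origin on its underside half-way between ring and post.
- pan_floor (a point): Aluminium sheet pan fixed to the counter, 240 mm (its x axis) x 170 mm, rim 12 mm high. This point is the centre of its floor, 3 mm above the counter.
- shaker: White shaker jar with a steel lid, 60 mm across and 110 mm tall; leave alone. Origin: centre of the underside.
- cup: Steel cup, 84 mm across and 90 mm tall; leave alone. Origin: centre of the underside.
- screw: The clamp screw's hexagonal head as a whole; origin and axes as for its point above.
Mind the look-alikes: they are no part of the job. What is shaped like the key but purple or turquoise is not meant.

How it is judged:
On the way, in this order (a step that is already met when the one before it is completed fails the run):
1. the key's ring is fully down over the screw's head (horizontal distance between key_ring and screw_head below 0.004 m and z of key_ring in the frame of rest_axis between -0.004 and 0.005 m), for 0.1 s.
2. the screw is nipped tight: within 0.1 rad of its stop at 2.6, with the key on it pulled to at least about 6 N at the grip (key and screw contact forces adding up to over 42 N) (value of joint screw_turn above 2.5 rad and horizontal distance between key_ring and screw_head below 0.006 m and contact force between key and screw above 42 N), for 0.1 s.
At the end, for the whole second after the job is handed in: The screw is within 0.1 rad of its stop (joint above 2.5) and the key lies flat, at rest, inside the sheet pan: its middle over the pan floor, both ends within about 5 mm of resting on it, tilted less than 0.06 rad (value of joint screw_turn above 2.5 rad and x of key in the frame of pan_floor between -0.11 and 0.11 m and y of key in the frame of pan_floor between -0.075 and 0.075 m and z of key_ring in the frame of pan_floor below 0.005 m and z of key_grip in the frame of pan_floor below 0.037 m and angle between key's own z axis and vertical below 0.06 rad and linear speed of key below 0.02 m/s); the robot touches nothing.
It fails at once if the key strains the screw: their contact forces add up to more than 180 N (15 N or more at the grip, or bearing down hard) (contact force between key and screw above 180 N).
It fails at once if the bare fingers push the screw (over 2 N) (contact force between the fingers and screw above 2 N).
It fails at once if the shaker or the cup is moved more than 20 mm (distance of any of shaker, cup from where it was at the start of the episode above 0.02 m).
It also fails if it takes over 72 s, if anything falls off the work surface, if the arm or the gripper's body presses on something with over 40 N, if the wrist force passes 120 N, or if a joint passes its speed limit or range.

## Working session

There is one attempt and no reset: what is moved stays moved. The work goes in short steps, Python scripts to look and compute and a tool call to move; the robot and the scene stay as the last step left them, time stands still between calls to the robot, and variables do not carry over. Pictures are saved under pics/ and viewed, about 8 in all and at most 12, crops included, and the job is handed in when it is done.

Besides the shell and the picture viewer there is one more tool, called after "Call:" as a command line: name --pt "numbers of a row" for each row, then --argument value for the rest. carry_out: Moves the arm, as the interface text tells. Its arguments: {"type":"object","properties":{"steps":{"type":"array","items":{"type":"array","items":{"type":"number"}}},"grip_force":{"type":"number"}},"required":["steps"]}

```bash
mkdir -p pics; cat > h.py <<'E'
import numpy as np, cv2
from workcell import env
def ray(c,u,v,z):
    K,R,t=map(np.array,(c["K"],c["R"],c["t"]))
    d=R.T@np.linalg.solve(K,np.array([u,v,1.])); o=-R.T@t
    return o+d*(z-o[2])/d[2]
def proj(c,X):
    p=np.array(c["R"])@np.array(X)+np.array(c["t"]); p=np.array(c["K"])@p; return p[:2]/p[2]
def save(n,im): cv2.imwrite("pics/"+n+".png",cv2.cvtColor(im,cv2.COLOR_RGB2BGR))
E
python3 - <<'E'
from h import *
import pickle
s=env.get_state();print(s)
cs={n:env.read_camera(n) for n in("scene","side","wrist")}
pickle.dump(cs,open("c0.pkl","wb"))
for n,c in cs.items(): save("a_"+n,c["color"]); print(n,-np.array(c["R"]).T@c["t"])
im=np.vstack([np.hstack([cs["scene"]["color"],cs["side"]["color"]])]); print(im.shape)
E
```

```text
{'clock': 0.0, 'joint_pos': array([-1.39589608e-01,  3.14022739e-01,  4.49761132e-02,  1.30358723e+00,
       -4.54939700e-05,  1.43118105e+00]), 'qvel': array([ 0.00069658, -0.00073543,  0.00043356, -0.0001172 ,  0.00011105,
        0.00058409]), 'tau': array([-2.90074182e-03, -4.80629075e+01,  2.98531097e+01,  1.95313990e-02,
       -3.83516899e-04, -4.27451073e-05]), 'tcp_pos': array([5.74525866e-01, 5.00456791e-05, 2.49394951e-01]), 'orientation': array([-1.05320046e-04,  9.99999578e-01,  1.28555237e-05, -9.12992593e-04]), 'wrist_force': array([0.46706604, 0.79647739, 0.03478818]), 'ft_torque': array([ 0.03867066, -0.01859074, -0.01223281]), 'finger_gap': 0.08550794553805545}
scene [ 1.20629621 -0.29960658  0.75515676]
side [-0.2149736  -1.08695836  0.87169752]
wrist [0.57409917 0.07893662 0.3736118 ]
(420, 1120, 3)
```

View pics/a_scene.png

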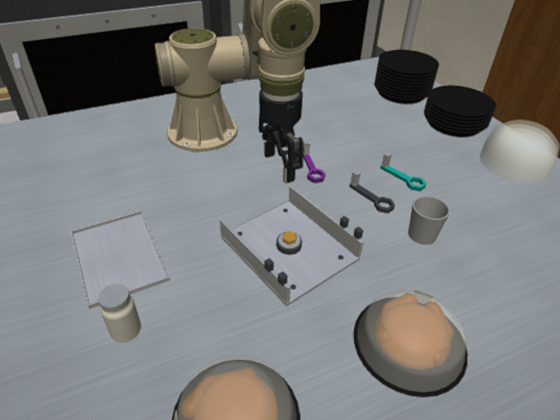

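View pics/a_side.png

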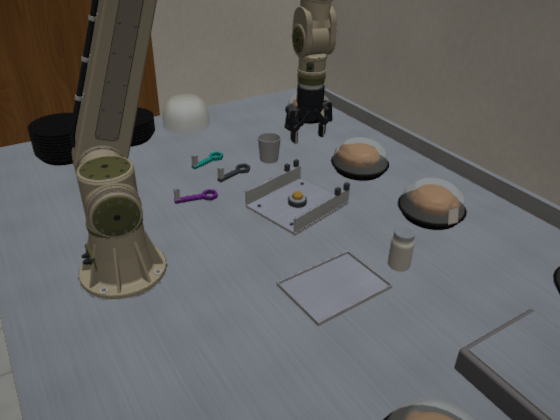

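View pics/a_wrist.png

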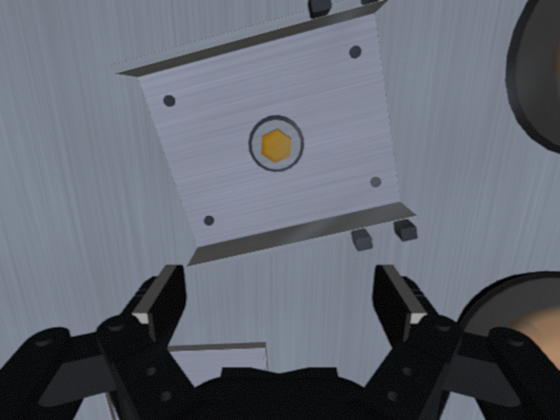

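Candidate keys in the scene picture: the dark steel one (post 354,183; ring 384,205), the purple one (post 308,150; ring 316,175) and the turquoise one (post 386,162; ring 417,184). I choose the dark steel one. The screw head is at wrist pixel (276,146), the pan is at scene (120,257), the shaker at (121,315) and the cup at (427,220).

```bash
python3 - <<'E'
from h import *
import pickle
cs=pickle.load(open("c0.pkl","rb"))
def crop(n,u,v,w,h,f): return cv2.resize(cs[n]["color"][v:v+h,u:u+w],None,fx=f,fy=f,interpolation=cv2.INTER_CUBIC)
a=crop("scene",340,160,70,56,5); b=crop("side",210,155,70,56,5); c=crop("wrist",241,111,70,70,5); d=crop("side",265,170,70,70,5)[:350]
save("b",np.vstack([np.hstack([a,b]),np.hstack([c,crop("scene",265,220,50,50,7)])]))
S,W,D=cs["scene"],cs["wrist"],cs["side"]
p=lambda *a:print(np.round(ray(*a),4))
print("screw");p(W,276,146,.048);p(S,289,237,.048);p(D,297,196,.048)
print("post top");p(S,355,175,.052);p(D,221,169,.052)
print("ring");p(S,384,205,.014);p(D,243,168.5,.014)
print("holes (z~.006)");[p(W,u,v,.006) for u,v in((169,100),(355,52),(376,182),(209,220))]
print("pan");[p(S,u,v,.012) for u,v in((73,232),(143,213),(168,276),(91,303))]
[p(D,u,v,.012) for u,v in((278,286),(348,256),(390,287),(319,317))]
print("shaker/cup");p(S,122,335,0);p(D,401,265,0);p(S,425,236,0);p(D,269,158,0)
E
```

```text
screw
[0.571  0.0347 0.048 ]
[0.5812 0.0302 0.048 ]
[0.5581 0.0144 0.048 ]
post top
[0.4443 0.289  0.052 ]
[0.4294 0.2815 0.052 ]
ring
[0.542  0.3216 0.014 ]
[0.528  0.3097 0.014 ]
holes (z~.006)
[0.4551 0.0783 0.006 ]
[0.6526 0.1256 0.006 ]
[ 0.6871 -0.0128  0.006 ]
[ 0.4891 -0.0602  0.006 ]
pan
[ 0.3337 -0.418   0.012 ]
[ 0.3306 -0.2524  0.012 ]
[ 0.5542 -0.2442  0.012 ]
[ 0.5624 -0.4041  0.012 ]
[ 0.3106 -0.2735  0.012 ]
[ 0.5389 -0.2672  0.012 ]
[ 0.5517 -0.4199  0.012 ]
[ 0.3363 -0.4135  0.012 ]
shaker/cup
[ 0.6534 -0.3603  0.    ]
[ 0.6488 -0.3593 -0.    ]
[0.6651 0.3589 0.    ]
[0.663  0.3562 0.    ]
```

View pics/b.png

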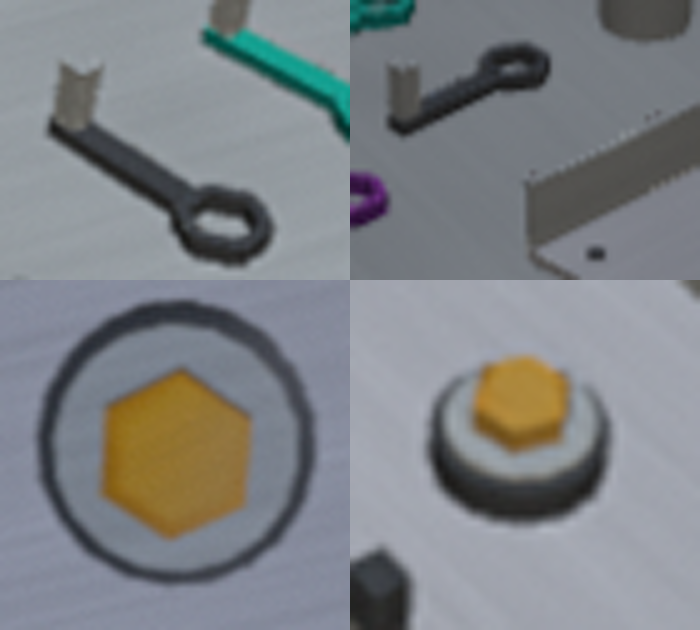

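The crop shows the dark steel key, with its post in bare steel and its ring on the far end, pointing about +17°. The hex has a corner near the top of the image, which puts a flat at about -3.4°. The rest's yaw is 13.5°, so the screw reads about 0.30 rad, inside the given range. Next I look at the key from above.

Call:
carry_out --pt "1 -0.017 -0.056 0.01 0 0 0" --pt "1 -0.017 -0.056 0.01 0 0 0" --pt "1 -0.017 -0.056 0.01 0 0 0" --pt "1 -0.016 -0.057 0 0 0 0" --pt "1 0 0 0 0 0 -0.15" --pt "1 0 0 0 0 0 -0.15" --pt "1 0 0 0 0 0 0" --pt "1 0 0 0 0 0 0" --grip_force 100

```text
clock: 1.15
tcp_pos: [0.508, 0.2248, 0.2201]
orientation: [0.0, 0.989, 0.148, -0.0]
wrist_force: [-0.5, -0.1, -0.0]
finger_gap: 0.0853
```

```bash
python3 - <<'E'
from h import *
import pickle
c=env.read_camera("wrist");pickle.dump(c,open("c1.pkl","wb"))
print(-np.array(c["R"]).T@c["t"])
ps=[proj(c,[.44,.286,.03]),proj(c,[.535,.316,.01])];print(ps)
save("c",cv2.resize(c["color"],None,fx=1.4,fy=1.4,interpolation=cv2.INTER_CUBIC))
E
```

```text
[0.48428639 0.30026762 0.34423374]
[array([228.43530488,  99.95366762]), array([332.94615832,  98.99571329])]
```

View pics/c.png

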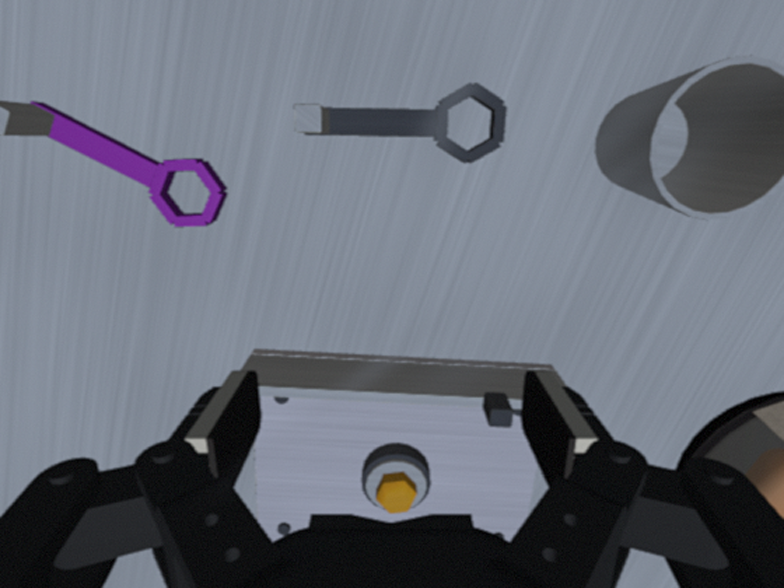

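Seen from above (1.4x), the post top is at (308,119), the ring centre at (470,123) and the screw top at (397,493). The cup stands 100 px to the right of the ring.

```bash
python3 - <<'E'
from h import *
import pickle
c=pickle.load(open("c1.pkl","rb"))
k=1.4
P=ray(c,308/k,119/k,.052);R=ray(c,470/k,122.5/k,.010);S=ray(c,396.5/k,492/k,.048)
d=R-P;print(P,R,S,np.hypot(*d[:2]),np.degrees(np.arctan2(d[1],d[0])))
# arm axis mid
A=ray(c,345/k,121/k,.012);B=ray(c,425/k,122/k,.012);d=(B-A);print(np.degrees(np.arctan2(d[1],d[0])))
print(ray(c,497/k,175/k,.09),ray(c,660/k,140/k,.045))
E
```

```text
[0.43329207 0.29660222 0.052     ] [0.53393737 0.32677665 0.01      ] [0.56825027 0.043047   0.048     ] 0.10507127860190496 16.689236806537412
16.36241825443685
[0.54544794 0.29938652 0.09      ] [0.64640727 0.34923768 0.045     ]
```

Call:
carry_out --pt "0.3 -0.025 -0.045 0.02 0 0 0.008" --pt "0.3 -0.025 -0.045 0.035 0 0 0" --pt "0.3 0 0 0.045 0 0 0" --pt "0.3 0 0 0.045 0 0 0" --pt "0.3 0 0 0.03 0 0 0" --pt "0.3 0 0 0.009 0 0 0" --pt "0.3 0 0 0 0 0 0"

```text
clock: 2.08
tcp_pos: [0.4342, 0.2963, 0.0364]
orientation: [0.0, 0.989, 0.145, -0.0]
wrist_force: [0.0, -0.0, 0.8]
finger_gap: 0.0555
```

```bash
python3 - <<'E'
from h import *
c=env.read_camera("wrist"); s=env.get_state(); print(s["tcp_pos"],s["wrist_force"])
save("d",c["color"])
E
```

```text
[0.43479536 0.29664117 0.03718587] [ 0.83247982 -0.43087501  0.83636488]
```

View pics/d.png

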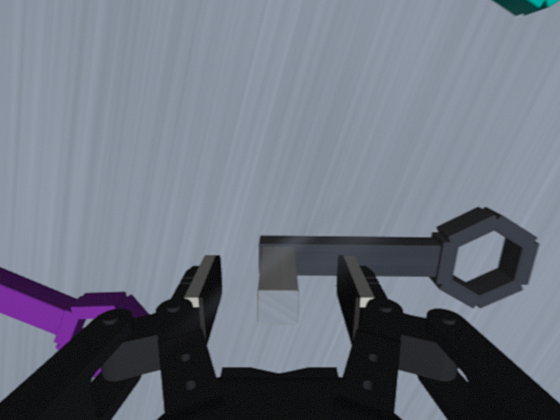

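The post (278,306) stands between the pads and the arm points towards the ring at (490,258). I close and lift.

Call:
carry_out --pt "-1 0 0 0 0 0 0" --pt "-1 0 0 0 0 0 0" --pt "-1 0 0 0 0 0 0" --pt "-1 0 0 0 0 0 0" --pt "-1 0 0 0 0 0 0" --pt "-1 0 0 -0.01 0 0 0" --pt "-1 0 0 -0.04 0 0 0" --pt "-1 0 0 -0.05 0 0 0" --pt "-1 0 0 -0.02 0 0 0.0" --pt "-1 0 0 0 0 0 0" --pt "-1 0 0 0 0 0 0" --grip_force 110

```text
clock: 3.5
tcp_pos: [0.433, 0.296, 0.1551]
orientation: [0.0, 0.989, 0.145, -0.001]
wrist_force: [-0.1, 0.2, -4.0]
finger_gap: 0.0145
```

```bash
python3 - <<'E'
from h import *
import pickle
c=env.read_camera("wrist"); s=env.get_state(); print({k:np.round(s[k],4) for k in("tcp_pos","orientation","wrist_force","ft_torque")})
pickle.dump((c,s),open("c2.pkl","wb"))
save("e",cv2.resize(c["color"],None,fx=1.4,fy=1.4,interpolation=cv2.INTER_CUBIC))
E
```

```text
{'tcp_pos': array([0.4328, 0.2959, 0.1548]), 'orientation': array([ 5.000e-04,  9.894e-01,  1.455e-01, -1.400e-03]), 'wrist_force': array([ 0.1884, -0.0459, -4.3373]), 'ft_torque': array([ 0.0487,  0.16  , -0.0351])}
```

View pics/e.png

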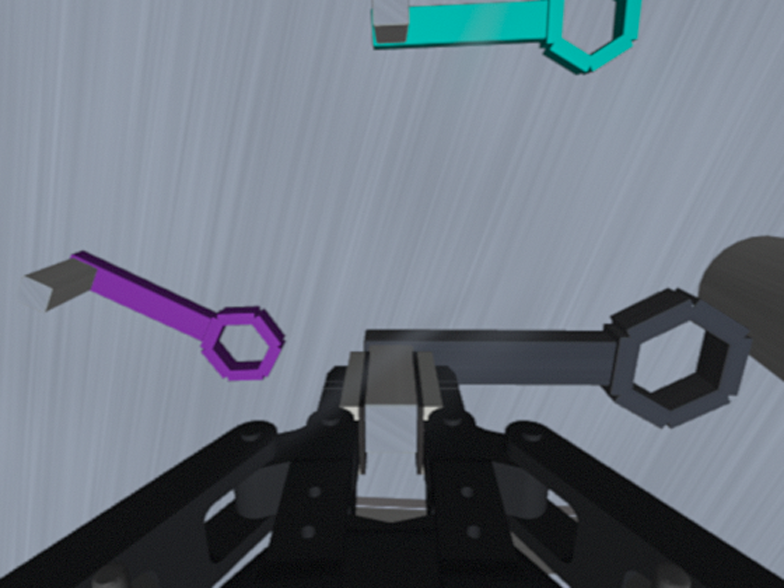

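The key is held level. The ring's outer hex spans roughly (610..748, 290..427) in the 1.4x picture. I overlay the nominal model to measure the grasp offset.

```bash
cat >> h.py <<'E'
from scipy.spatial.transform import Rotation as Ro
def T2W(s,p):
    q=s["orientation"]; return Ro.from_quat([q[1],q[2],q[3],q[0]]).apply(p)+s["tcp_pos"]
def hexa(af,cx,cy,z,yaw):
    a=yaw+np.radians(30+60*np.arange(6)); r=af/np.sqrt(3); return np.c_[cx+r*np.cos(a),cy+r*np.sin(a),np.full(6,z)]
E
python3 - <<'E'
from h import *
import pickle
c,s=pickle.load(open("c2.pkl","rb"))
im=cv2.resize(c["color"][190:320,230:560],None,fx=2.4,fy=2.4,interpolation=cv2.INTER_CUBIC)
def draw(H,col):
    p=np.array([proj(c,X) for X in T2W(s,H)]); p=(p+.5-[230,190])*2.4-.5
    cv2.polylines(im,[np.round(p*8).astype(int)],True,col,1,cv2.LINE_AA,3); print(np.round(p))
zu=.036
draw(hexa(.0315,.105,0,zu-.014,0),(255,0,0)); draw(hexa(.0315,.105,0,zu,0),(0,255,0))
draw(np.array([[0,-.009,zu-.012],[.085,-.009,zu-.012],[.085,.009,zu-.012],[0,.009,zu-.012]]),(255,255,0))
save("f",im)
E
```

```text
[[682. 215.]
 [601. 252.]
 [536. 216.]
 [550. 138.]
 [635.  98.]
 [702. 138.]]
[[641. 183.]
 [566. 218.]
 [505. 184.]
 [517. 111.]
 [595.  73.]
 [657. 111.]]
[[119. 135.]
 [525. 135.]
 [511. 210.]
 [119. 211.]]
```

View pics/f.png

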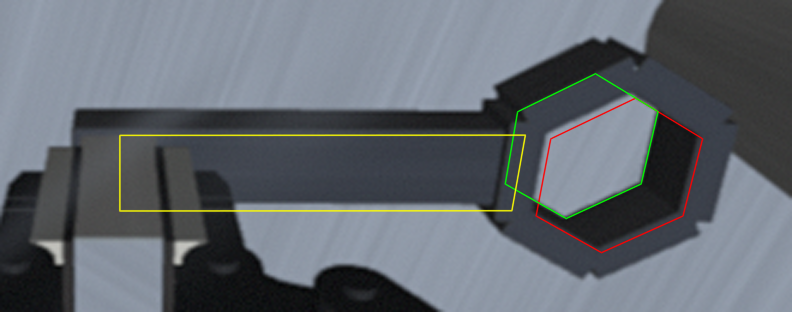

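```bash
python3 - <<'E'
from h import *
import pickle
W=pickle.load(open("c0.pkl","rb"))["wrist"]
pts=np.array([(182,90),(250,135),(245,228),(172,258),(103,215),(106,128)])/5+[241-.4,111-.4]
from scipy.optimize import least_squares
for z in(.036,.041,.044):
    f=lambda p:np.ravel([np.array([proj(W,X) for X in hexa(p[3],p[0],p[1],z,p[2])])[[1,0,5,4,3,2]]-pts])
    r=least_squares(f,[.571,.034,-.06,.03],x_scale=[.01,.01,.1,.01]);print(z,np.round(r.x,4),np.degrees(r.x[2]),np.sqrt(r.cost/6))
print(W["R"])
hs=[ray(W,u,v,.006) for u,v in((169,100),(355,52),(376,182),(209,220))]; print(np.mean(hs,0))
E
```

```text
0.036 [ 0.5707  0.0332 -0.063   0.0302] -3.6117480341645747 0.41613857897420675
0.041 [ 0.5708  0.0338 -0.063   0.0297] -3.6117482627404316 0.41613857897422274
0.044 [ 0.5708  0.0342 -0.063   0.0295] -3.6117480878426957 0.41613857897421225
[[ 9.99999788e-01  8.44915866e-05 -6.45589379e-04]
 [ 2.79482819e-04 -9.51251585e-01  3.08415861e-01]
 [-5.88059375e-04 -3.08415976e-01 -9.51251407e-01]]
[0.57099666 0.03273578 0.006     ]
```

Call:
carry_out --pt "-1 -0.008 0.051 0 0 0 0" --pt "-1 -0.008 0.051 0 0 0 0" --pt "-1 -0.008 0.051 0 0 0 0" --pt "-1 -0.009 0.051 0 0 0 0" --pt "-1 -0.009 0.051 0 0 0 0" --pt "-1 0 0 0 0 0 0.177" --pt "-1 0 0 0 0 0 0.177" --pt "-1 0 0 0.03 0 0 0" --pt "-1 0 0 0.02 0 0 0" --pt "-1 0 0 0 0 0 0" --pt "-1 0 0 0 0 0 0"

```text
clock: 4.92
tcp_pos: [0.467, 0.0402, 0.1062]
orientation: [-0.0, 1.0, -0.031, -0.0]
wrist_force: [0.7, 0.7, -2.7]
finger_gap: 0.014
```

```bash
cat >> h.py <<'E'
S0=np.array([.5708,.0336])
def where(S=S0,ring=(.105,-.0005)):
    s=env.get_state(); X=T2W(s,[[0,0,0],[1,0,0],[ring[0],ring[1],.036]]); d=X[1]-X[0]
    yaw=np.arctan2(d[1],d[0]); e=S-X[2][:2]; R=Ro.from_quat(np.r_[s["orientation"][1:],s["orientation"][0]]).as_matrix()
    print("clk %.2f"%s["clock"],"tcp",np.round(X[0],4),"yaw %.2f tilt %.2f"%(np.degrees(yaw),np.degrees(d[2])),"ring",np.round(X[2],4),"need tool dx,dy",np.round((R.T@np.r_[e,0])[:2],4),"F",np.round(s["wrist_force"],1),"T",np.round(s["ft_torque"],2))
    return s
E
python3 - <<'E'
from h import *
s=where()
c=env.read_camera("wrist")
def crop(u,v,w,h,f): return cv2.resize(c["color"][v:v+h,u:u+w],None,fx=f,fy=f,interpolation=cv2.INTER_CUBIC)
im=crop(360,130,200,200,3)
def draw(X,col):
    p=np.array([proj(c,x) for x in X]); p=(p+.5-[360,130])*3-.5
    cv2.polylines(im,[np.round(p*8).astype(int)],True,col,1,cv2.LINE_AA,3)
draw(hexa(.03,*S0,.041,np.radians(-3.6)),(255,0,0));draw(hexa(.023,*S0,.048,np.radians(-3.6)),(255,255,0))
draw(T2W(s,hexa(.0315,.105,-.0005,.022,0)),(0,255,0))
save("g",im)
E
```

```text
clk 4.92 tcp [0.467  0.0402 0.1062] yaw -3.55 tilt -0.04 ring [0.5719 0.0342 0.0702] need tool dx,dy [-0.001   0.0007] F [ 0.7  0.7 -2.7] T [ 0.01  0.13 -0.  ]
```

View pics/g.png

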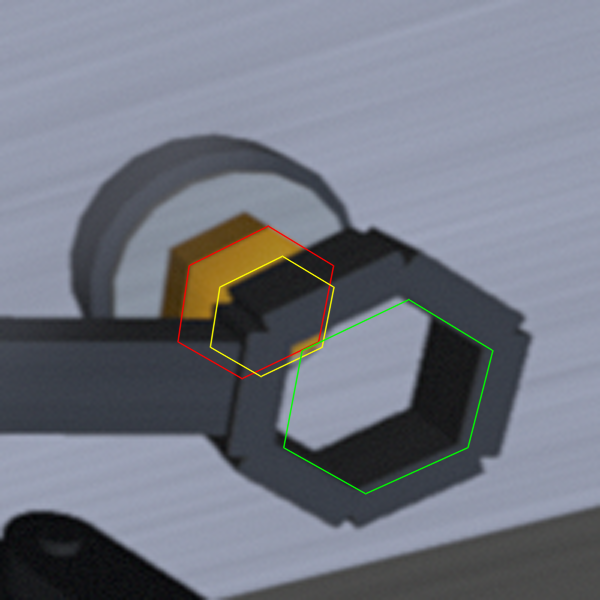

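The predicted screw outline (red) agrees with the visible flat edge near (188,268)-(268,228). The ring (green) sits about 1 mm off prediction, which is inside the lead-in. I go down gently.

Call:
carry_out --pt "-1 -0.0003 0.001 0.012 0 0 0" --pt "-1 0 0 0.01 0 0 0" --pt "-1 0 0 0.006 0 0 0" --pt "-1 0 0 0.004 0 0 0" --pt "-1 0 0 0.003 0 0 0" --pt "-1 0 0 0 0 0 0" --pt "-1 0 0 0 0 0 0"

```text
clock: 5.85
tcp_pos: [0.4666, 0.0393, 0.0713]
orientation: [-0.0, 1.0, -0.031, -0.0]
wrist_force: [0.4, 0.7, -4.4]
finger_gap: 0.0141
```

```bash
python3 -c "
from h import *
where()"
```

```text
clk 5.85 tcp [0.4666 0.0393 0.0713] yaw -3.54 tilt -0.01 ring [0.5715 0.0333 0.0353] need tool dx,dy [-0.0007 -0.0002] F [ 0.4  0.7 -4.4] T [0.22 0.35 0.09]
```

Call:
carry_out --pt "-1 0 0 0.002 0 0 0" --pt "-1 0 0 0.002 0 0 0" --pt "-1 0 0 0.0 0 0 0" --pt "-1 0 0 0 0 0 0"

```text
clock: 6.35
tcp_pos: [0.4667, 0.0393, 0.0675]
orientation: [-0.0, 1.0, -0.031, 0.0]
wrist_force: [-2.8, 2.2, 1.4]
finger_gap: 0.0143
```

```bash
python3 -c "
from h import *
where()
c=env.read_camera('wrist');save('g2',cv2.resize(c['color'][180:380,340:560],None,fx=2.5,fy=2.5))"
```

```text
clk 6.35 tcp [0.4667 0.0393 0.0675] yaw -3.54 tilt 0.00 ring [0.5715 0.0334 0.0315] need tool dx,dy [-0.0008 -0.0002] F [-2.8  2.2  1.4] T [0.39 0.49 0.09]
```

View pics/g2.png

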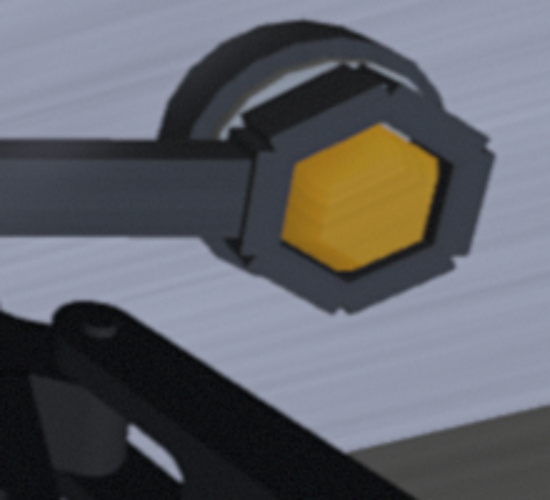

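The ring encloses the hex head with the corners aligned (hole centre about (360,200) in the crop). I centre it a little and seat it, watching the forces.

Call:
carry_out --pt "-1 -0.0007 0 0.0007 0 0 0" --pt "-1 0 0 0 0 0 0" --pt "-1 0 0 0 0 0 0"

```text
clock: 6.78
tcp_pos: [0.4666, 0.0393, 0.0671]
orientation: [-0.0, 1.0, -0.031, 0.001]
wrist_force: [-4.4, 1.8, 4.6]
finger_gap: 0.0147
```

```bash
python3 -c "
from h import *
where()"
```

```text
clk 6.78 tcp [0.4666 0.0393 0.0671] yaw -3.55 tilt 0.08 ring [0.5715 0.0333 0.0313] need tool dx,dy [-0.0007 -0.0003] F [-4.4  1.8  4.6] T [0.41 0.35 0.08]
```

Call:
carry_out --pt "-1 -0.001 0 -0.0008 0 0 0" --pt "-1 0 0 0 0 0 0" --pt "-1 0 0 0 0 0 0"

```text
clock: 7.15
tcp_pos: [0.4659, 0.0391, 0.0675]
orientation: [0.0, 1.0, -0.031, 0.001]
wrist_force: [1.8, 0.3, -2.0]
finger_gap: 0.0145
```

```bash
python3 -c "
from h import *
where()"
```

```text
clk 7.15 tcp [0.4659 0.0391 0.0675] yaw -3.56 tilt 0.08 ring [0.5707 0.0331 0.0316] need tool dx,dy [ 0.     -0.0005] F [ 1.8  0.3 -2. ] T [ 0.15 -0.35  0.09]
```

Forces are near free now, so the ring is centred on the screw. I start the first swing, with a check half way.

Call:
carry_out --pt "-1 0.0002 -0.0063 0 0 0 0.06" --pt "-1 0.0002 -0.0063 0 0 0 0.06" --pt "-1 0.0002 -0.0063 0 0 0 0.06" --pt "-1 0 0 0 0 0 0"

```text
clock: 7.65
tcp_pos: [0.4686, 0.0581, 0.0675]
orientation: [0.0, 0.993, -0.12, 0.001]
wrist_force: [1.4, 0.5, -1.8]
finger_gap: 0.0144
```

```bash
python3 -c "
from h import *
where()"
```

```text
clk 7.65 tcp [0.4686 0.0581 0.0675] yaw -13.79 tilt 0.07 ring [0.5708 0.0336 0.0316] need tool dx,dy [ 0.     -0.0001] F [ 1.4  0.5 -1.8] T [ 0.27 -0.46  0.2 ]
```

Call:
carry_out --pt "-1 0.0002 -0.0063 0 0 0 0.06" --pt "-1 0.0002 -0.0063 0 0 0 0.06" --pt "-1 0.0002 -0.0063 0 0 0 0.06" --pt "-1 0 0 0 0 0 0"

```text
clock: 8.15
tcp_pos: [0.4746, 0.0758, 0.0675]
orientation: [-0.0, 0.978, -0.208, 0.0]
wrist_force: [0.7, 1.4, -0.7]
finger_gap: 0.0145
```

```bash
python3 -c "
from h import *
where()"
```

```text
clk 8.15 tcp [0.4746 0.0758 0.0675] yaw -24.06 tilt 0.04 ring [0.5707 0.0335 0.0315] need tool dx,dy [ 0.0001 -0.0001] F [ 0.7  1.4 -0.7] T [ 0.28 -0.34  0.22]
```

Call:
carry_out --pt "-1 0.0004 0.0094 0 0 0 -0.09" --pt "-1 0 0 -0.012 0 0 0" --pt "-1 0 0 -0.012 0 0 0" --pt "-1 0.0012 0.0157 0 0 0 -0.15" --pt "-1 0.0012 0.0157 0 0 0 -0.15" --pt "-1 0.0012 0.0157 0 0 0 -0.15" --pt "-1 0.0012 0.0157 0 0 0 -0.15" --pt "-1 0.0012 0.0157 0 0 0 -0.15" --pt "-1 0.0012 0.0157 0 0 0 -0.15" --pt "-1 0.0012 0.0157 0 0 0 -0.15" --pt "-1 0 0 0 0 0 0" --pt "-1 0 0 0 0 0 0"

```text
clock: 9.65
tcp_pos: [0.49, -0.0359, 0.0912]
orientation: [-0.0, 0.937, 0.35, -0.001]
wrist_force: [-0.8, -0.2, -3.7]
finger_gap: 0.0145
```

```bash
python3 - <<'E'
from h import *
s=where(np.array([.5708,.0334]))
c=env.read_camera("wrist")
u0,v0=360,100;im=cv2.resize(c["color"][v0:v0+240,u0:],None,fx=3,fy=3,interpolation=cv2.INTER_CUBIC)
def draw(X,col):
    p=np.array([proj(c,x) for x in X]); p=(p+.5-[u0,v0])*3-.5
    cv2.polylines(im,[np.round(p*8).astype(int)],True,col,1,cv2.LINE_AA,3)
draw(hexa(.03,*S0,.041,np.radians(-18.5)),(255,0,0))
draw(T2W(s,hexa(.0315,.105,-.0005,.022,0)),(0,255,0))
save("i",im)
E
```

```text
clk 9.65 tcp [ 0.49   -0.0359  0.0912] yaw 41.00 tilt -0.06 ring [0.5689 0.0333 0.0551] need tool dx,dy [0.0015 0.0012] F [-0.8 -0.2 -3.7] T [-0.08  0.14 -0.04]
```

View pics/i.png

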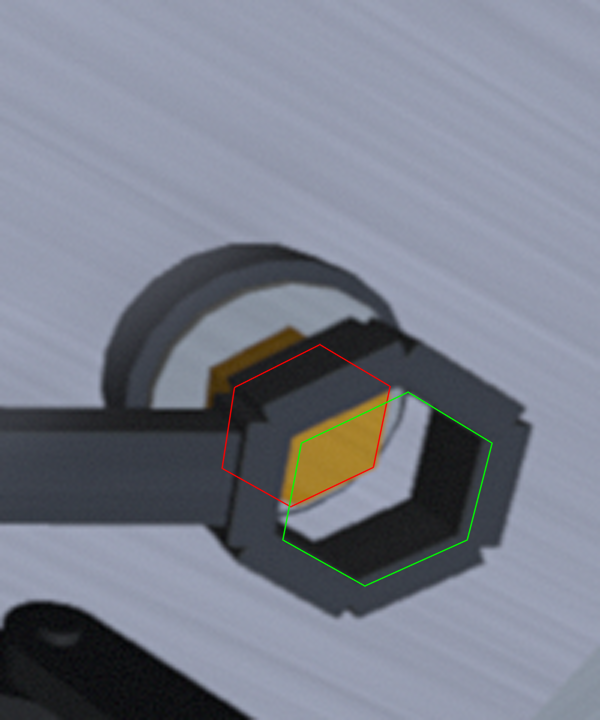

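The head's right edge at (390,390)-(375,465) lies on the predicted outline, so the screw is at about -18.5° as computed. I correct by (1.5, 1.2) mm and refit.

Call:
carry_out --pt "-1 0.0015 0.0012 0 0 0 0" --pt "-1 0 0 0.008 0 0 0" --pt "-1 0 0 0.007 0 0 0" --pt "-1 0 0 0.005 0 0 0" --pt "-1 0 0 0.003 0 0 0" --pt "-1 0 0 0 0 0 0" --pt "-1 0 0 0 0 0 0"

```text
clock: 10.58
tcp_pos: [0.4927, -0.0361, 0.0683]
orientation: [-0.0, 0.936, 0.351, -0.0]
wrist_force: [-0.7, -0.0, -4.5]
finger_gap: 0.0146
```

```bash
python3 -c "
from h import *
where(np.array([.5708,.0334]))"
```

```text
clk 10.57 tcp [ 0.4927 -0.0361  0.0683] yaw 41.15 tilt -0.01 ring [0.5714 0.0334 0.0323] need tool dx,dy [-0.0005 -0.0004] F [-0.7 -0.  -4.5] T [0.04 0.32 0.12]
```

Call:
carry_out --pt "-1 -0.0002 -0.0088 0.0005 0 0 0.08" --pt "-1 0.0004 -0.0084 0 0 0 0.08" --pt "-1 0.0003 -0.0084 0 0 0 0.08" --pt "-1 0.0003 -0.0084 0 0 0 0.08" --pt "-1 0.0004 -0.0084 0 0 0 0.08" --pt "-1 0.0003 -0.0084 0 0 0 0.08" --pt "-1 0.0003 -0.0084 0 0 0 0.08" --pt "-1 0 0 0 0 0 0"

```text
clock: 11.58
tcp_pos: [0.4674, 0.0167, 0.0681]
orientation: [0.0, 0.997, 0.08, -0.0]
wrist_force: [-1.9, 0.4, -2.2]
finger_gap: 0.0145
```

```bash
python3 -c "
from h import *
where(np.array([.5708,.0334]))"
```

```text
clk 11.57 tcp [0.4674 0.0167 0.0681] yaw 9.14 tilt -0.00 ring [0.571  0.0339 0.0321] need tool dx,dy [-0.0003  0.0004] F [-1.9  0.4 -2.2] T [0.18 0.36 0.06]
```

Call:
carry_out --pt "-1 0.0 -0.008 0 0 0 0.08" --pt "-1 0.0004 -0.0084 0 0 0 0.08" --pt "-1 0.0003 -0.0084 0 0 0 0.08" --pt "-1 0.0003 -0.0084 0 0 0 0.08" --pt "-1 0.0004 -0.0084 0 0 0 0.08" --pt "-1 0.0003 -0.0084 0 0 0 0.08" --pt "-1 0.0003 -0.0084 0 0 0 0.08" --pt "-1 0 0 0 0 0 0"

```text
clock: 12.58
tcp_pos: [0.474, 0.0741, 0.068]
orientation: [-0.0, 0.98, -0.198, -0.0]
wrist_force: [-3.2, 2.5, 0.0]
finger_gap: 0.0141
```

```bash
python3 -c "
from h import *
where(np.array([.5708,.0334]))"
```

```text
clk 12.57 tcp [0.474  0.0741 0.068 ] yaw -22.87 tilt -0.05 ring [0.571  0.0337 0.0319] need tool dx,dy [-0.      0.0004] F [-3.2  2.5  0. ] T [0.49 0.61 0.1 ]
```

Call:
carry_out --pt "-1 0.0 0.0096 0 0 0 -0.09" --pt "-1 0 0 -0.012 0 0 0" --pt "-1 0 0 -0.012 0 0 0" --pt "-1 0.0012 0.0157 0 0 0 -0.15" --pt "-1 0.0012 0.0157 0 0 0 -0.15" --pt "-1 0.0012 0.0157 0 0 0 -0.15" --pt "-1 0.0012 0.0157 0 0 0 -0.15" --pt "-1 0.0012 0.0157 0 0 0 -0.15" --pt "-1 0.0012 0.0157 0 0 0 -0.15" --pt "-1 0.0008 0.0131 0 0 0 -0.125" --pt "-1 0 0 0 0 0 0" --pt "-1 0 0 0 0 0 0"

```text
clock: 14.08
tcp_pos: [0.4911, -0.036, 0.0923]
orientation: [0.0, 0.938, 0.348, 0.0]
wrist_force: [-0.1, -0.4, -3.6]
finger_gap: 0.0146
```

```bash
python3 -c "
from h import *
where(np.array([.5708,.0334]));c=env.read_camera('wrist');save('j',c['color'])"
```

```text
clk 14.07 tcp [ 0.4911 -0.036   0.0923] yaw 40.72 tilt 0.00 ring [0.5704 0.0329 0.0563] need tool dx,dy [ 0.0007 -0.0001] F [-0.1 -0.4 -3.6] T [-0.13  0.13 -0.  ]
```

Call:
carry_out --pt "-1 0.0004 0 0.004 0 0 0" --pt "-1 0 0 0.007 0 0 0" --pt "-1 0 0 0.006 0 0 0" --pt "-1 0 0 0.004 0 0 0" --pt "-1 0 0 0.003 0 0 0" --pt "-1 0 0 0 0 0 0" --pt "-1 0 0 0 0 0 0"

```text
clock: 15.0
tcp_pos: [0.4917, -0.0357, 0.0678]
orientation: [-0.0, 0.937, 0.349, 0.0]
wrist_force: [2.4, 2.9, -5.5]
finger_gap: 0.0145
```

```bash
python3 -c "
from h import *
where(np.array([.5708,.0334]))"
```

```text
clk 15.00 tcp [ 0.4917 -0.0357  0.0678] yaw 40.86 tilt 0.03 ring [0.5708 0.0334 0.0319] need tool dx,dy [ 0. -0.] F [ 2.4  2.9 -5.5] T [ 0.46 -0.22  0.12]
```

Call:
carry_out --pt "-1 0.0007 -0.0084 0 0 0 0.08" --pt "-1 0.0004 -0.0084 0 0 0 0.08" --pt "-1 0.0003 -0.0084 0 0 0 0.08" --pt "-1 0.0003 -0.0084 0 0 0 0.08" --pt "-1 0.0004 -0.0084 0 0 0 0.08" --pt "-1 0.0003 -0.0084 0 0 0 0.08" --pt "-1 0.0003 -0.0084 0 0 0 0.08" --pt "-1 0 0 0 0 0 0"

```text
clock: 16.0
tcp_pos: [0.4673, 0.0172, 0.068]
orientation: [0.0, 0.997, 0.077, -0.0]
wrist_force: [0.5, 2.0, -3.2]
finger_gap: 0.0142
```

```bash
python3 -c "
from h import *
where(np.array([.5708,.0334]))"
```

```text
clk 16.00 tcp [0.4673 0.0172 0.068 ] yaw 8.85 tilt -0.00 ring [0.571  0.0338 0.032 ] need tool dx,dy [-0.0003  0.0003] F [ 0.5  2.  -3.2] T [0.25 0.06 0.13]
```

Call:
carry_out --pt "-1 0.0001 -0.0081 0 0 0 0.08" --pt "-1 0.0004 -0.0084 0 0 0 0.08" --pt "-1 0.0003 -0.0084 0 0 0 0.08" --pt "-1 0.0003 -0.0084 0 0 0 0.08" --pt "-1 0.0004 -0.0084 0 0 0 0.08" --pt "-1 0 0 0 0 0 0" --pt "-1 0 0 0 0 0 0"

```text
clock: 16.88
tcp_pos: [0.4689, 0.0584, 0.0679]
orientation: [-0.0, 0.993, -0.122, -0.0]
wrist_force: [-1.7, 3.5, -1.4]
finger_gap: 0.0144
```

```bash
python3 -c "
from h import *
where(np.array([.5708,.0334]));c=env.read_camera('wrist')
where()"
```

```text
clk 16.88 tcp [0.4689 0.0584 0.0679] yaw -14.04 tilt -0.04 ring [0.5709 0.0335 0.0318] need tool dx,dy [-0.0001  0.0001] F [-1.7  3.5 -1.4] T [0.64 0.3  0.26]
clk 16.93 tcp [0.4689 0.0584 0.0679] yaw -14.07 tilt -0.04 ring [0.5709 0.0334 0.0318] need tool dx,dy [-0.0001 -0.0002] F [-1.9  2.9 -1.3] T [0.65 0.33 0.21]
```

```bash
cat >> h.py <<'E'
def M():
    s=where(np.array([.5708,.0334])); r=s["tcp_pos"][:2]-[.5708,.0334]; F=s["wrist_force"]; u=-r/np.hypot(*r)
    t=np.array([u[1],-u[0]])  # tool y (world)
    print("M screw %.3f  Ft(tool y) %.2f Fr %.2f"%(s["ft_torque"][2]+r[0]*F[1]-r[1]*F[0],F[:2]@t,F[:2]@u))
E
python3 -c "
from h import *
M()"
```

```text
clk 16.93 tcp [0.4689 0.0584 0.0679] yaw -14.07 tilt -0.04 ring [0.5709 0.0334 0.0318] need tool dx,dy [-0.0001  0.    ] F [-1.9  2.9 -1.3] T [0.65 0.33 0.21]
M screw -0.033  Ft(tool y) -2.34 Fr -2.55
```

Call:
carry_out --pt "-1 0 -0.0031 0 0 0 0.03" --pt "-1 0 -0.0031 0 0 0 0.03" --pt "-1 0 0 0 0 0 0"

```text
clock: 17.3
tcp_pos: [0.4706, 0.0646, 0.0678]
orientation: [0.0, 0.988, -0.153, -0.0]
wrist_force: [-3.0, 1.8, -1.2]
finger_gap: 0.0145
```

```bash
python3 -c "
from h import *
M()"
```

```text
clk 17.30 tcp [0.4706 0.0646 0.0678] yaw -17.59 tilt -0.03 ring [0.5708 0.0333 0.0318] need tool dx,dy [-0.     -0.0001] F [-3.   1.8 -1.2] T [0.43 0.59 0.27]
M screw 0.185  Ft(tool y) -0.81 Fr -3.41
```

Call:
carry_out --pt "-1 -0.0004 -0.0021 0 0 0 0.02" --pt "-1 0 -0.0021 0 0 0 0.02" --pt "-1 0 0 0 0 0 0"

```text
clock: 17.68
tcp_pos: [0.4719, 0.0686, 0.0679]
orientation: [0.0, 0.985, -0.173, 0.0]
wrist_force: [-2.1, 1.4, -1.9]
finger_gap: 0.0145
```

```bash
python3 -c "
from h import *
M()"
```

```text
clk 17.68 tcp [0.4719 0.0686 0.0679] yaw -19.90 tilt 0.01 ring [0.5708 0.0333 0.0319] need tool dx,dy [-0.     -0.0001] F [-2.1  1.4 -1.9] T [0.26 0.45 0.28]
M screw 0.211  Ft(tool y) -0.62 Fr -2.40
```

Call:
carry_out --pt "-1 0 -0.0021 0 0 0 0.02" --pt "-1 0 0 0 0 0 0"

```text
clock: 17.92
tcp_pos: [0.4726, 0.0706, 0.0679]
orientation: [0.0, 0.983, -0.183, 0.0]
wrist_force: [-2.0, 0.1, -0.9]
finger_gap: 0.0143
```

```bash
python3 -c "
from h import *
M()"
```

```text
clk 17.93 tcp [0.4726 0.0706 0.0679] yaw -21.04 tilt 0.01 ring [0.5708 0.0333 0.0319] need tool dx,dy [ 0.     -0.0001] F [-2.   0.1 -0.9] T [0.29 0.44 0.27]
M screw 0.328  Ft(tool y) 0.59 Fr -1.94
```

Call:
carry_out --pt "-1 0 -0.0021 0 0 0 0.02" --pt "-1 0 0 0 0 0 0"

```text
clock: 18.18
tcp_pos: [0.4734, 0.0725, 0.0679]
orientation: [0.0, 0.981, -0.192, 0.0]
wrist_force: [-2.0, 1.4, -1.1]
finger_gap: 0.0139
```

```bash
python3 -c "
from h import *
M()"
```

```text
clk 18.18 tcp [0.4734 0.0725 0.0679] yaw -22.19 tilt 0.01 ring [0.5708 0.0333 0.0319] need tool dx,dy [-0.     -0.0001] F [-2.   1.4 -1.1] T [0.29 0.35 0.28]
M screw 0.228  Ft(tool y) -0.53 Fr -2.33
```

Call:
carry_out --pt "-1 0 -0.0021 0 0 0 0.02" --pt "-1 0 0 0 0 0 0"

```text
clock: 18.42
tcp_pos: [0.474, 0.0742, 0.0679]
orientation: [0.0, 0.979, -0.202, 0.0]
wrist_force: [-1.4, -0.6, -2.0]
finger_gap: 0.0144
```

```bash
python3 -c "
from h import *
M()"
```

```text
clk 18.43 tcp [0.474  0.0742 0.0679] yaw -23.33 tilt 0.01 ring [0.5706 0.0331 0.0319] need tool dx,dy [ 0.     -0.0004] F [-1.4 -0.6 -2. ] T [-0.11  0.52  0.43]
M screw 0.539  Ft(tool y) 1.07 Fr -1.10
```

Call:
carry_out --pt "-1 0 -0.001 0 0 0 0.01" --pt "-1 0 0 0 0 0 0"

```text
clock: 18.68
tcp_pos: [0.4743, 0.0751, 0.0679]
orientation: [0.0, 0.978, -0.207, -0.0]
wrist_force: [-1.9, -1.6, -1.6]
finger_gap: 0.0142
```

```bash
python3 -c "
from h import *
M()"
```

```text
clk 18.68 tcp [0.4743 0.0751 0.0679] yaw -23.90 tilt 0.01 ring [0.5705 0.033  0.0319] need tool dx,dy [ 0.0001 -0.0005] F [-1.9 -1.6 -1.6] T [-0.39  0.58  0.49]
M screw 0.719  Ft(tool y) 2.20 Fr -1.17
```

The stop is reached and the moment is climbing. I go on in small increments.

Call:
carry_out --pt "-1 0 -0.001 0 0 0 0.01" --pt "-1 0 0 0 0 0 0" --pt "-1 0 0 0 0 0 0"

```text
clock: 19.05
tcp_pos: [0.4748, 0.076, 0.0679]
orientation: [0.0, 0.977, -0.212, -0.0]
wrist_force: [-2.3, -3.3, -2.2]
finger_gap: 0.0145
```

```bash
python3 -c "
from h import *
M()"
```

```text
clk 19.05 tcp [0.4748 0.076  0.0679] yaw -24.48 tilt 0.00 ring [0.5705 0.0329 0.0319] need tool dx,dy [ 0.0001 -0.0006] F [-2.3 -3.3 -2.2] T [-0.75  0.63  0.55]
M screw 0.959  Ft(tool y) 3.94 Fr -0.72
```

Call:
carry_out --pt "-1 0 -0.0004 0 0 0 0.004" --pt "-1 0 0 0 0 0 0" --pt "-1 0 0 0 0 0 0" --pt "-1 0 0 0 0 0 0"

```text
clock: 19.55
tcp_pos: [0.4749, 0.0764, 0.0678]
orientation: [0.0, 0.977, -0.214, -0.0]
wrist_force: [-3.0, -4.6, -2.6]
finger_gap: 0.0144
```

```bash
python3 -c "
from h import *
M()"
```

```text
clk 19.55 tcp [0.4749 0.0764 0.0678] yaw -24.71 tilt 0.00 ring [0.5705 0.0329 0.0318] need tool dx,dy [ 0.0001 -0.0006] F [-3.  -4.6 -2.6] T [-0.91  0.63  0.51]
M screw 1.083  Ft(tool y) 5.41 Fr -0.82
```

The screw is nipped at about 1.08 N m, held for 0.5 s. The force direction is tangential, not along a cheek's normal. I unload, lift off and check the screw's angle.

Call:
carry_out --pt "-1 0.0002 0.0052 0 0 0 -0.05" --pt "-1 0.0002 0.0052 0 0 0 -0.05" --pt "-1 0 0 -0.01 0 0 0" --pt "-1 0 0 -0.015 0 0 0" --pt "-1 0 0 -0.045 0 0 0" --pt "-1 0 0 -0.045 0 0 0" --pt "-1 0 0 0 0 0 -0.165" --pt "-1 0 0 0 0 0 -0.165" --pt "-1 0.051 0.034 0 0 0 0" --pt "-1 0.051 0.034 0 0 0 0" --pt "-1 0 0 0 0 0 0" --pt "-1 0 0 0 0 0 0"

```text
clock: 21.05
tcp_pos: [0.573, -0.001, 0.1832]
orientation: [-0.0, 1.0, -0.001, -0.0]
wrist_force: [-0.4, 0.4, -4.1]
finger_gap: 0.014
```

```bash
python3 - <<'E'
from h import *
from scipy.optimize import least_squares
where()
c=env.read_camera("wrist"); S=c["color"]; save("k",S)
h=cv2.cvtColor(S,cv2.COLOR_RGB2HSV); m=((h[...,0]>12)&(h[...,0]<30)&(h[...,1]>130)).astype(np.uint8)
n,l,st,ce=cv2.connectedComponentsWithStats(m); i=1+np.argmax(st[1:,4]); print(st[i],ce[i],proj(c,[*S0,.041]))
P=cv2.findContours((l==i).astype(np.uint8),cv2.RETR_EXTERNAL,cv2.CHAIN_APPROX_NONE)[0][0][:,0].astype(np.float32)
# distance from contour pts to hexagon outline
def f(p):
    q=np.array([proj(c,X) for X in hexa(p[3],p[0],p[1],.041,p[2])]).astype(np.float32).reshape(-1,1,2)
    return [cv2.pointPolygonTest(q,(float(a),float(b)),True) for a,b in P]
best=min((least_squares(f,[.5708,.0336,np.radians(a),.03],x_scale=[.01,.01,.3,.01],diff_step=1e-3) for a in range(-30,30,10)),key=lambda r:r.cost)
print(best.x,np.degrees(best.x[2])%60-60,np.sqrt(2*best.cost/len(P)))
E
```

```text
clk 21.05 tcp [ 0.573  -0.001   0.1832] yaw -0.11 tilt -0.03 ring [ 0.6779 -0.0007  0.1472] need tool dx,dy [-0.1072 -0.0341] F [-0.4  0.4 -4.1] T [ 0.    0.2  -0.01]
[ 257  136   39   39 1084] [276.06642066 154.87638376] [276.80142908 155.89056009]
[ 0.57024884  0.03416948 -0.2668828   0.02844159] -15.29125788348518 0.40561538860168145
```

View pics/k.png

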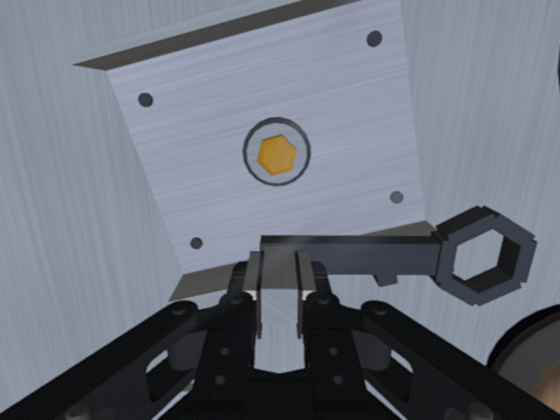

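The picture shows the head turned; its flats fit at -15.3° against -15.5° predicted at the stop, so the screw is at about 2.6 rad. Now to the pan.

Call:
carry_out --pt "-1 -0.025 0.048 0 0 0 0" --pt "-1 -0.025 0.048 0 0 0 0" --pt "-1 -0.025 0.048 0 0 0 0" --pt "-1 -0.025 0.048 0 0 0 0" --pt "-1 -0.025 0.048 0 0 0 0" --pt "-1 -0.024 0.048 0 0 0 0" --pt "-1 -0.024 0.048 0 0 0 0" --pt "-1 0 0 0.03 0 0 0" --pt "-1 0 0 0.03 0 0 0" --pt "-1 0 0 0.03 0 0 0" --pt "-1 0 0 0 0 0 0" --pt "-1 0 0 0 0 0 0"

```text
clock: 22.6
tcp_pos: [0.4005, -0.3368, 0.0945]
orientation: [0.001, 1.0, -0.0, 0.001]
wrist_force: [-0.2, -0.1, -3.1]
finger_gap: 0.0142
```

```bash
python3 - <<'E'
from h import *
import pickle
where()
cs=pickle.load(open("c0.pkl","rb"))
# refine pan outline in both fixed cams by thresholding edges: report pan corner fit from overlay of both views
from scipy.optimize import least_squares
obs={"scene":[(73,232),(143,213),(168,276),(91,303)],"side":[(319,317),(278,286),(348,256),(390,287)]}
B=np.array([[-.12,-.085],[-.12,.085],[.12,.085],[.12,-.085]])
def f(p,ns):
    c,s=np.cos(p[2]),np.sin(p[2]); W=B@np.array([[c,s],[-s,c]])+p[:2]
    r=[]
    for n in ns:
        r.append(np.array([proj(cs[n],[*w,.012]) for w in W])-obs[n])
    return np.ravel(r)
for ns in(["scene"],["side"],["scene","side"]):
    r=least_squares(f,[.44,-.335,.05],args=(ns,)); print(ns,np.round(r.x,4),np.round(r.fun.reshape(-1,2),1).tolist())
E
```

```text
clk 22.60 tcp [ 0.4005 -0.3368  0.0945] yaw -0.01 tilt 0.07 ring [ 0.5055 -0.3364  0.0586] need tool dx,dy [ 0.0652 -0.37  ] F [-0.2 -0.1 -3.1] T [-0.04  0.16 -0.05]
['scene'] [ 0.4426 -0.3292  0.0476] [[-1.1, -1.7], [0.0, -3.2], [3.1, 0.6], [-2.0, 2.2]]
['side'] [ 0.4374 -0.3399  0.0444] [[-1.1, 6.9], [-1.7, -3.4], [0.2, -5.1], [2.7, -1.4]]
['scene', 'side'] [ 0.4412 -0.3322  0.0486] [[-2.6, -1.7], [-1.4, -3.2], [1.6, 0.5], [-3.6, 2.2], [-1.4, 4.3], [-2.0, -5.5], [-0.7, -7.0], [1.7, -3.8]]
```

Call:
carry_out --pt "-1 0 0 0.025 0 0 0" --pt "-1 0 0 0.018 0 0 0" --pt "-1 0 0 0.008 0 0 0" --pt "-1 0 0 0.002 0 0 0" --pt "-1 0 0 0.001 0 0 0" --pt "-1 0 0 0 0 0 0" --pt "-1 0 0 0 0 0 0"

```text
clock: 23.48
tcp_pos: [0.4004, -0.3375, 0.0406]
orientation: [0.001, 1.0, -0.0, 0.001]
wrist_force: [-2.6, 2.8, 6.1]
finger_gap: 0.0147
```

```bash
python3 -c "
from h import *
where()"
```

```text
clk 23.48 tcp [ 0.4004 -0.3375  0.0406] yaw -0.05 tilt 0.08 ring [ 0.5055 -0.3371  0.0047] need tool dx,dy [ 0.065  -0.3708] F [-2.6  2.8  6.1] T [0.61 0.57 0.06]
```

The key touches the pan floor with light contact, so I release and retreat.

Call:
carry_out --pt "-0.7 0 0 0 0 0 0" --pt "-0.2 0 0 0 0 0 0" --pt "0.1 0 0 0 0 0 0" --pt "0.1 0 0 0 0 0 0" --pt "0.1 0 0 -0.02 0 0 0" --pt "0.1 0 0 -0.05 0 0 0" --pt "0.1 0 0 -0.06 0 0 0" --pt "0.1 0 0 -0.06 0 0 0" --pt "0.1 0 -0.06 0 0 0 0" --pt "0.1 0 0 0 0 0 0" --pt "0.1 0 0 0 0 0 0"

```text
clock: 24.85
tcp_pos: [0.4001, -0.277, 0.2289]
orientation: [0.0, 1.0, -0.0, 0.0]
wrist_force: [0.1, 0.0, 0.3]
finger_gap: 0.0467
```

```bash
python3 - <<'E'
from h import *
import pickle
where()
cs=pickle.load(open("c0.pkl","rb"))
for n,old,new,sh,cup in(("scene",None,None,(88,275,60,75),(400,190,60,60)),("side",None,None,(380,220,45,55),(252,128,35,38))):
    c=env.read_camera(n); save("z_"+n,c["color"])
    d=cv2.absdiff(c["color"],cs[n]["color"]).max(2)
    for nm,(u,v,w,h) in(("shaker",sh),("cup",cup)): print(n,nm,(d[v:v+h,u:u+w]>40).sum())
    # dark key in pan: predicted pixels vs dark pixels
    for X in([.453,-.337,.015],[.4005,-.3375,.055],[.5055+.0195,-.337,.017],[.5055,-.337,.003]):
        p=proj(c,X); u,v=np.round(p).astype(int); print(n,X,p.round(),c["color"][v,u],cs[n]["color"][v,u])
    g=c["color"].max(2)<75; g0=cs[n]["color"].max(2)<75
    m=(g&~g0).astype(np.uint8); k,l,st,ce=cv2.connectedComponentsWithStats(m); o=np.argsort(-st[1:,4])[:5]+1
    print([(st[i].tolist()) for i in o])
E
```

```text
clk 24.85 tcp [ 0.4001 -0.277   0.2289] yaw -0.01 tilt 0.02 ring [ 0.5051 -0.2766  0.1929] need tool dx,dy [ 0.0656 -0.3102] F [0.1 0.  0.3] T [ 0.03 -0.01  0.04]
scene shaker 164
scene cup 0
scene [0.453, -0.337, 0.015] [116. 256.] [60 64 69] [155 159 169]
scene [0.4005, -0.3375, 0.055] [108. 228.] [142 148 153] [162 166 175]
scene [0.5249999999999999, -0.337, 0.017] [121. 278.] [66 69 74] [162 165 174]
scene [0.5055, -0.337, 0.003] [121. 276.] [157 161 170] [159 163 172]
[[86, 101, 42, 72, 1281], [271, 4, 49, 77, 1088], [47, 15, 36, 22, 591], [265, 0, 16, 61, 495], [109, 242, 25, 42, 420]]
side shaker 0
side cup 1
side [0.453, -0.337, 0.015] [339. 280.] [50 54 59] [123 125 134]
side [0.4005, -0.3375, 0.055] [323. 275.] [117 123 129] [123 126 135]
side [0.5249999999999999, -0.337, 0.017] [361. 271.] [51 54 59] [127 130 139]
side [0.5055, -0.337, 0.003] [354. 277.] [105 109 117] [124 127 136]
[[129, 0, 152, 206, 3814], [73, 0, 44, 163, 2742], [287, 129, 54, 81, 2373], [126, 0, 27, 139, 1272], [305, 5, 39, 40, 1149]]
```

```bash
python3 -c "
from h import *
print(env.hand_in())"
```

```text
the job is handed in; nothing more can be done
None
```

I tightened and nipped the screw, then laid the key in the sheet pan and handed the job in at about 25 s of the 72 s allowed. `hand_in` reports no verdict.

**Tightening:** I took the dark steel key by its grip, seated its ring on the hex head and turned the screw in three swings. Each time I lifted the key off, swung it back and refitted it.

**Nip:** The screw came up against the stop and I pulled to about 1.08 N m, just over the target of 1 N m, for about half a second. The wrist moment readings are noisy, by roughly 0.1 N m.

**Screw angle:** After lifting off, the head's flats measured -15.3° in the image. The stop predicts -15.5°, so the screw is at about 2.6 rad.

**Key in the pan:** The scene and side cameras both show the key's arm, ring and open hole at the predicted pixels for it lying on the pan floor. The gripper is clear, with wrist force near zero. The flatness rests on these pixel checks; I viewed no last picture, as the 12 were used up.

**Shaker and cup:** The side view of the shaker and both views of the cup are unchanged. One check disagreed: the scene-view box round the shaker changed by 164 pixels. I put that down to the key's ring overlapping the top of that box, but did not confirm it in a picture.

**Pan position:** The two fixed cameras disagreed by about 1 cm on the pan's centre, which is well inside the margin for the key.

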